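# Show the underside of a spice jar to the counter camera

### The arm

A 6-joint arm with a two-finger parallel gripper is mounted at the origin on a cart in front of the work surface, level with it; the furniture and walls round the work are solid. World frame = base frame: x ahead of the robot, y to its left, z up, the work surface at z = 0. Lengths are in m, angles in rad, forces in N, time in s.
With the tool pointing down it reaches from about 0.225 to 0.875 m from the base axis. Payload 3.4 kg.
Tool frame: the origin (TCP) lies at the very end of the fingers, on their centre line; the grasp point (between the pads) lies 19 mm behind it (manip.pinch_z is the distance from the TCP to the grasp point, in m); z points along the fingers, y is the line along which they close (so a half turn about z gives the same grasp; the last joint's range is limited). The gripper opens to 85 mm and grips with 20 to 120 N. Pads are 22 mm wide; open, the fingers measure 114 mm over their backs; the gripper's body (76 mm by 85 mm) begins 54 mm behind the grasp point. The pads swing forward as they close: fully open they stand 13 mm farther back than shut.
Start: joints at [-1.322, 0.276, 1.505, -0, 1.361, -0.121], TCP at [0.208, -0.536, 0.231] pointing down, gripper open.
Joint ranges: [-2.89, 2.89], [-0.75, 2.08], [0.22, 2.7], [-1.18, 4.32], [0.11, 2.71], [-2.7, 2.7]. Speed limits (rad/s): [2.57, 2.57, 3.14, 3.14, 3.14, 3.14].

### API

Orientations are given as a unit quaternion [w, x, y, z].
In Python, from rig import manip gives the robot as it stands. The module is installed in compiled form; this text tells all that it offers.
- The arm moves only by the shell command python3 -m jog 'ROWS' [FORCE]. ROWS is JSON, a list of rows, each an object of numbers: "dx", "dy", "dz": the shift along the tool's x, y, z each as a share of 25 cm, from -1 to 1; "ax", "ay", "az": the turn, a rotation vector about the tool's x, y, z each as a share of 90 degrees, from -1 to 1; "grip": the opening, from -1 (shut) to 1 (fully open), so that 0 is half open. A call has 1 to 5 rows; each row is the pose to reach, as a shift and turn from the pose commanded when the call began, along the tool's axes at that moment; what a row does not reach only later rows make up. A row lasts 1/12 s, in which the tool goes at most 41.7 mm and 7.16 degrees, less where a joint would pass 70% of its speed; a pose out of reach is approached as far as the arm can. A call with a number of a shift or a turn outside -1 to 1 is refused whole. A call with a gripper value outside its range is refused whole. The fingers move at their own pace and stop on an object; FORCE is the grip in N (left out, the last holds). Time passes only in rows, so rows that repeat a pose let the fingers close. It gives the time, the measured TCP pose, the force, the opening and the grip force at its end, in the units of the state.
- manip.get_state(): the state, without advancing time (a new reading comes with each control period).
- manip.get_image(name): name is "scene" or "top" or "wrist"; returns a dict with "img" (400x640x3 uint8, red, green, blue), "mtx" (3x3 intrinsics, pixels), "world_to_cam" (4x4, takes a point from world to camera coordinates); the wrist camera has in their place "T_tool_cam" (4x4, takes a point from camera to tool coordinates, whose origin is the TCP and whose axes are the flange's). Camera axes: x right, y down, z forward; pixel columns grow to the right and rows downward; lengths in m; the calibration is good to about 2 mm. The wrist camera is an equidistant fisheye: a pixel r from the principal point sees the ray r / f radians off the axis. A picture is of the moment at which its call begins: read the wrist's pose just before it. There is no depth.
- manip.sign_off(): hands the job in; it is judged then, once.
The state is a dict: "clock": time; "qpos": joint angles; "qd": joint speeds; "effort": joint torques, N m; "position": TCP position; "ee_rot": TCP orientation; "contact_force": force on the tool from outside, world axes, zero at the start; "moment": the same for the moment, N m; "width": finger opening in m; "gripper_force": force on a finger pad.
Only numpy, scipy, OpenCV 4.12 (cv2) and the standard library are available. Lean on these libraries where they do the work, as an engineer would, in place of code of your own. Each camera call takes 0.05 s, during which the arm holds its last target. There are 200 camera calls.

### The job

Take the one clear-glass spice jar with the paper label out of the wooden rack and show its underside to the little counter camera, which reads the date there: hold it in the air with the base square to the lens, centred on it and about 10 cm in front of the glass, lid end up and away from the camera. Finish while still holding it there, quite still. Leave the dark jars in the rack, do not disturb the other things, and do not touch the camera with the arm or the jar.

Things in the scene. Friction and masses are not known exactly. Their poses are not given: they have to be found in the camera images.
- spice_jar: the jar to show: clear glass with a paper label and a dark lid, round, 44 mm across over the lid (42 mm over the glass), 105 mm tall, about 0.11 kg. Origin at the centre of its underside, z along its axis towards the lid. It stands upright in one of the rack's four pockets, in any of them, its upper 73 mm free above the rack.
- rack: fixed block of light wood, 80 x 300 x 44 mm, standing on the worktop, with four round pockets of 48 mm diameter and 32 mm depth in one row, 74 mm apart, at y = -111, -37, 37, 111 mm in its frame. Origin at the centre of its underside; x across the row, y along the row, z up. The jars stand loosely in the pockets, 30 mm from glass to glass; there is free room on both sides across the row.
- lens (a point): centre of the front glass of the counter camera. Its z axis is the line of sight, pointing out of the lens: up and roughly towards the robot, between 19 and 35 degrees from vertical. The jar is shown with its own z axis along this z axis and its origin about 100 mm out along it.
- camera: the fixed counter camera: black round foot 84 mm across, a 90 mm wide yoke, and between its arms a white round head, 62 mm across and 44 mm long, that looks up at a slant and has a ring of small lamps round a black lens. The lens is about 100 mm above the worktop. Origin at the centre of the foot's underside; the lens looks to -x of this frame and up. The head's tilt is not to be changed.
- dark_jar_a: dark glass spice jar with a black lid, 44 mm across and 96 mm tall, standing in the rack; origin at the centre of its underside. Not to be taken.
- dark_jar_b: dark glass spice jar with a black lid, 44 mm across and 96 mm tall, standing in the rack; origin at the centre of its underside. Not to be taken.
- dark_jar_c: dark glass spice jar with a black lid, 44 mm across and 96 mm tall, standing in the rack; origin at the centre of its underside. Not to be taken.
- tomato: red tomato, 71 mm; origin at its underside. A bystander, leave it alone.
- garlic: garlic bulb, 50 mm; origin at its underside. A bystander, leave it alone.
- lemon: lemon, 80 x 55 x 57 mm; origin at its underside. A bystander, leave it alone.
- mug: cream mug with a handle, 65 x 94 x 53 mm; origin at its underside. A bystander, leave it alone.
Mind the look-alikes: they are no part of the job. Leave any blue or orange look-alike of the spice_jar alone.

How it is judged:
By the outcome, as a careful person would: the job done as asked, in the order asked, and still so for the second after the job is handed in, while the arm keeps its last pose, push and grip.
It also fails if it takes over 32 s, if anything falls off the work surface, if the arm or the gripper's body presses on something with over 40 N, if the wrist force passes 120 N, or if a joint passes its speed limit or range.

## Working session

There is one attempt and no reset: what is moved stays moved. The work goes in short steps, Python scripts to look and compute and a shell command to move; the robot and the scene stay as the last step left them, time stands still between calls to the robot, and variables do not carry over. Pictures are saved under pics/ and viewed, at most 10 in all, crops included, and the job is handed in when it is done.

```bash
mkdir -p pics; python3 - <<'E'
from rig import manip
import cv2,numpy as np
print(manip.get_state(), manip.pinch_z)
for n in ["scene","top","wrist"]:
    d=manip.get_image(n); cv2.imwrite(f"pics/{n}0.png",d["img"][:,:,::-1])
    np.savez(f"{n}0.npz",**d)
    print(n,{k:np.round(v,4).tolist() for k,v in d.items() if k!="img"})
E
```

```text
{'clock': 0.0, 'qpos': array([-1.32202675e+00,  2.76624765e-01,  1.50615314e+00,  1.81256313e-06,
        1.36067246e+00, -1.21016968e-01]), 'qd': array([ 0.00095948,  0.00033828,  0.00036239,  0.00233215, -0.0013376 ,
        0.00023451]), 'effort': array([-3.86777847e-04, -4.16764677e+01, -2.45803928e+01, -2.58233913e-04,
        1.09398243e-02, -7.23592876e-06]), 'position': array([ 0.20767044, -0.53562419,  0.23041475]), 'ee_rot': array([-9.27020376e-04,  9.82955488e-01,  1.83841362e-01, -5.84073217e-05]), 'contact_force': array([-0.6481365 ,  0.54202501, -0.56213518]), 'moment': array([-0.00670116, -0.00453574,  0.01814154]), 'gripper_force': 0.0, 'width': 0.08558812426917162} 0.0187
scene {'mtx': [[369.223, 0.0, 324.1961], [0.0, 369.223, 203.6078], [0.0, 0.0, 1.0]], 'world_to_cam': [[-0.6066, -0.7948, -0.0179, 0.3613], [-0.468, 0.3752, -0.8001, 0.3497], [0.6427, -0.477, -0.5995, 0.811], [0.0, 0.0, 0.0, 1.0]]}
top {'mtx': [[494.2458, 0.0, 320.0077], [0.0, 494.2458, 196.7321], [0.0, 0.0, 1.0]], 'world_to_cam': [[-0.0046, -1.0, -0.0061, 0.0347], [-0.9811, 0.0057, -0.1933, 0.5909], [0.1934, 0.0051, -0.9811, 1.3252], [0.0, 0.0, 0.0, 1.0]]}
wrist {'mtx': [[309.7069, 0.0, 321.5505], [0.0, 309.7069, 200.3493], [0.0, 0.0, 1.0]], 'T_tool_cam': [[0.0002, -0.9564, -0.2922, 0.0728], [1.0, 0.0006, -0.0012, -0.0002], [0.0013, -0.2922, 0.9564, -0.1439], [0.0, 0.0, 0.0, 1.0]]}
```

View pics/scene0.png

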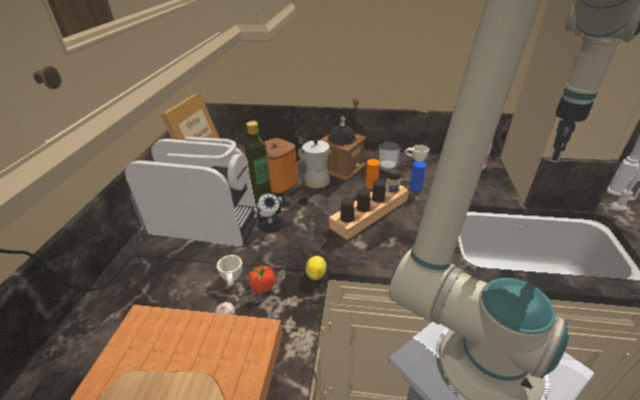

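View pics/top0.png

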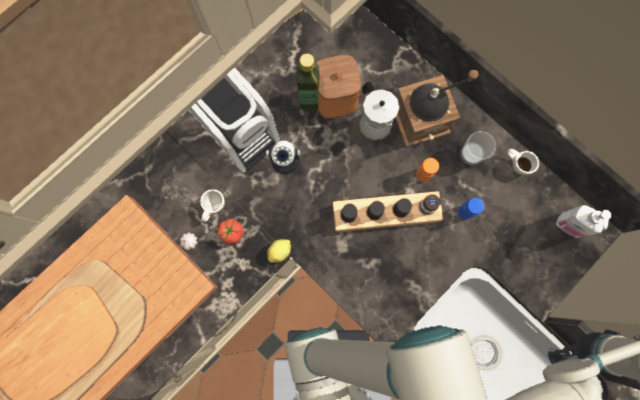

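The scene view shows the rack at about (370,210), with the pale-labelled jar at its far end (393,183) and the counter camera at (268,205). In the top view, the rack spans (333–442, 193–230), the clear jar is at (430,203) and the camera head at (284,155). Next I'll enlarge both.

```bash
python3 - <<'E'
import cv2,numpy as np
t=cv2.imread("pics/top0.png");s=cv2.imread("pics/scene0.png")
r=lambda im,x,y,w,h,k:cv2.resize(im[y:y+h,x:x+w],None,fx=k,fy=k,interpolation=cv2.INTER_CUBIC)
a=np.hstack([r(t,325,185,130,50,6)]) #780x300
b=np.hstack([r(t,259,132,50,50,5),r(s,243,185,52,50,5),r(s,375,165,52,50,5)])
b=cv2.copyMakeBorder(b,0,0,0,780-b.shape[1],cv2.BORDER_CONSTANT)
cv2.imwrite("pics/crop0.png",np.vstack([a,b]))
E
```

```text
(no output)
```

View pics/crop0.png

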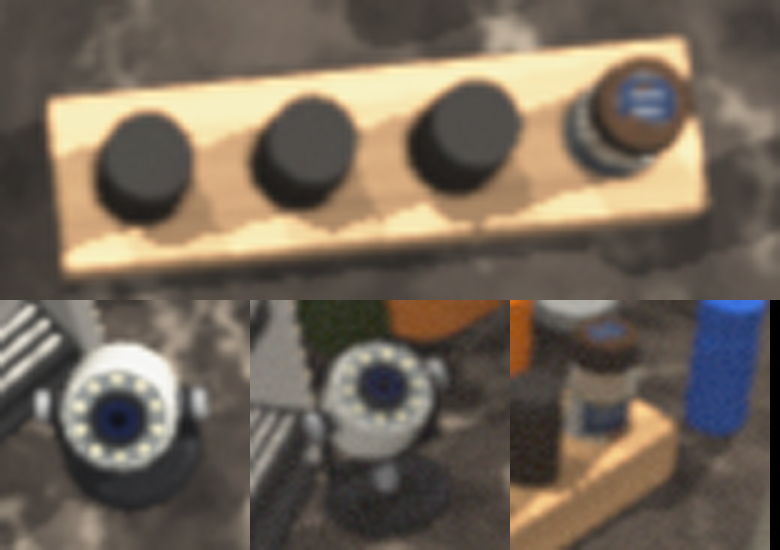

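The jar stands in the right-most pocket, with its lid centre in the top view near (431.8,202.8). The lens is at (282.6,155.6) in the top view and (269.6,201.8) in the scene view.

```bash
cat > h.py <<'E'
import numpy as np, cv2
from scipy.spatial.transform import Rotation as R
def ray(d,uv):
    w=d["world_to_cam"]; Rm=w[:3,:3]; c=-Rm.T@w[:3,3]
    K=d["mtx"]; v=Rm.T@np.array([(uv[0]-K[0,2])/K[0,0],(uv[1]-K[1,2])/K[1,1],1]); return c,v/np.linalg.norm(v)
def onz(d,uv,z):
    c,v=ray(d,uv); return c+v*(z-c[2])/v[2]
def tri(rays):
    A=sum(np.eye(3)-np.outer(v,v) for c,v in rays); b=sum((np.eye(3)-np.outer(v,v))@c for c,v in rays)
    p=np.linalg.solve(A,b); return p,[np.linalg.norm(np.cross(p-c,v)) for c,v in rays]
def rot(st): return R.from_quat(np.roll(st["ee_rot"],-1))
def wray(d,st,uv):
    K=d["mtx"]; p=np.array([uv[0]-K[0,2],uv[1]-K[1,2]]); r=np.hypot(*p); th=r/K[0,0]
    v=np.array([*(p/r*np.sin(th)),np.cos(th)]); T=d["T_tool_cam"]; Rt=rot(st).as_matrix()
    return st["position"]+Rt@T[:3,3], Rt@T[:3,:3]@v
def wproj(d,st,X):
    T=d["T_tool_cam"]; p=rot(st).as_matrix().T@(np.asarray(X)-st["position"]); p=T[:3,:3].T@(p-T[:3,3])
    th=np.arctan2(np.hypot(p[0],p[1]),p[2]); q=p[:2]/np.hypot(*p[:2])*th*d["mtx"][0,0]
    return q+d["mtx"][:2,2]
E
python3 - <<'E'
from h import *
t=np.load("top0.npz");s=np.load("scene0.npz")
P=lambda x,y:np.array([325+x/6-.5,185+y/6-.5])
C=np.array([onz(t,P(*p),.044) for p in [(48,100),(685,40),(708,210),(64,272)]])
print(C.round(3).tolist(),C.mean(0).round(4), [round(np.linalg.norm(C[i]-C[i-1]),4) for i in range(4)])
e=(C[0]-C[1]+C[3]-C[2]);e/=np.linalg.norm(e);print("row dir",e, "pockets",[(C.mean(0)+e*k).round(4).tolist() for k in(-.111,-.037,.037,.111)])
print("lid",onz(t,P(641,107),.117), "scene",tri([ray(t,P(641,107)),ray(s,(375+97/5-.5,165+32/5-.5))]))
for p in[(148,155),(308,140),(473,121)]: print("dark",onz(t,P(*p),.108))
print("lens",tri([ray(t,(259+118/5-.5,132+118/5-.5)),ray(s,(243+133/5-.5,185+84/5-.5))]))
k=[onz(t,(259+x/5-.5,132+y/5-.5),.085) for x,y in[(42,105),(198,103)]];print("knobs",k)
print("foot",tri([ray(t,(259+133/5-.5,132+150/5-.5)),ray(s,(243+138/5-.5,185+193/5-.5))]))
E
```

```text
[[0.581, -0.003, 0.044], [0.608, -0.304, 0.044], [0.527, -0.311, 0.044], [0.499, -0.01, 0.044]] [ 0.5538 -0.1571  0.044 ] [np.float64(0.0817), np.float64(0.3018), np.float64(0.0813), np.float64(0.3017)]
row dir [-0.09035575  0.99590955  0.        ] pockets [[0.5638, -0.2676, 0.044], [0.5572, -0.1939, 0.044], [0.5505, -0.1202, 0.044], [0.5438, -0.0465, 0.044]]
lid [ 0.5625044  -0.26543737  0.117     ] scene (array([ 0.56083511, -0.26560987,  0.12035174]), [np.float64(0.0013988274421949365), np.float64(0.0013988274421949064)])
dark [ 0.54362388 -0.04657406  0.108     ]
dark [ 0.55001723 -0.11814696  0.108     ]
dark [ 0.55822301 -0.19211448  0.108     ]
lens (array([0.69932824, 0.13406911, 0.10009706]), [np.float64(0.0016921114066138475), np.float64(0.0016921114066139734)])
knobs [array([0.71252852, 0.17926365, 0.085     ]), array([0.71313329, 0.09209552, 0.085     ])]
foot (array([0.70768601, 0.13453776, 0.00715071]), [np.float64(0.00037602603802910234), np.float64(0.0003760260380291809)])
```

```bash
cat >> h.py <<'E'
def plan(st,pos,Rt,maxd=0.205,maxa=35.5):
    R0=rot(st); d=R0.inv().apply(np.asarray(pos)-st["position"]); r=(R0.inv()*Rt).as_rotvec()
    n=max(np.linalg.norm(d)/.0417,np.rad2deg(np.linalg.norm(r))/7.16)
    f=min(1,maxd/max(np.linalg.norm(d),1e-9),np.deg2rad(maxa)/max(np.linalg.norm(r),1e-9))
    print("rows needed %.1f f=%.2f"%(n,f),"d",(f*d/.25).round(3).tolist(),"a",(f*r/(np.pi/2)).round(3).tolist())
def down(yaw): # tool x at yaw deg, z down
    return R.from_euler("z",yaw,degrees=True)*R.from_euler("x",180,degrees=True)
E
python3 - <<'E'
from h import *; from rig import manip
t=np.load("top0.npz")
st=manip.get_state(); plan(st,[.60,.07,.29],down(95))
print("orange top px",onz(t,(432,161),.1),onz(t,(425,180),0),"blue",onz(t,(475,201),.1),onz(t,(468,217),0))
E
```

```text
rows needed 17.4 f=0.28 d [0.662, -0.479, -0.066] a [-0.0, -0.0, -0.232]
orange top px [ 0.68103435 -0.27661186  0.1       ] [ 0.65073881 -0.27623327  0.        ] blue [ 0.56862256 -0.38720173  0.1       ] [ 0.54035783 -0.39527948  0.        ]
```

```bash
python3 -m jog '[{"dx":0.13,"dy":-0.1,"dz":-0.15,"az":-0.08,"grip":1},{"dx":0.26,"dy":-0.19,"dz":-0.24,"az":-0.15,"grip":1},{"dx":0.4,"dy":-0.29,"dz":-0.24,"az":-0.22,"grip":1},{"dx":0.53,"dy":-0.38,"dz":-0.24,"az":-0.3,"grip":1},{"dx":0.66,"dy":-0.48,"dz":-0.24,"az":-0.37,"grip":1}]'
python3 - <<'E'
from h import *; from rig import manip
plan(manip.get_state(),[.60,.07,.29],down(95))
E
```

```text
rows needed 17.4 f=0.28 d [0.662, -0.479, -0.066] a [-0.0, -0.0, -0.232]schema error: expected keys dx, dy, dz, ax, ay, az, grip
```

```bash
python3 -m jog '[{"dx":0.13,"dy":-0.1,"dz":-0.15,"ax":0,"ay":0,"az":-0.08,"grip":1},{"dx":0.26,"dy":-0.19,"dz":-0.24,"ax":0,"ay":0,"az":-0.15,"grip":1},{"dx":0.4,"dy":-0.29,"dz":-0.24,"ax":0,"ay":0,"az":-0.22,"grip":1},{"dx":0.53,"dy":-0.38,"dz":-0.24,"ax":0,"ay":0,"az":-0.3,"grip":1},{"dx":0.66,"dy":-0.48,"dz":-0.24,"ax":0,"ay":0,"az":-0.37,"grip":1}]'
python3 - <<'E'
from h import *; from rig import manip
plan(manip.get_state(),[.60,.07,.29],down(95))
E
```

```text
clock: 0.57
position: [0.3119, -0.3753, 0.2919]
ee_rot: [0.001, 0.888, 0.46, 0.0]
contact_force: [1.0, -0.1, 0.3]
width: 0.0855
gripper_force: 0.0
rows needed 12.7 f=0.39 d [0.819, -0.033, 0.002] a [0.0, 0.0, -0.173]
```

```bash
python3 -m jog '[{"dx":0.9,"dy":-0.04,"dz":0,"ax":0,"ay":0,"az":-0.3,"grip":1},{"dx":0.9,"dy":-0.04,"dz":0,"ax":0,"ay":0,"az":-0.3,"grip":1},{"dx":0.9,"dy":-0.04,"dz":0,"ax":0,"ay":0,"az":-0.3,"grip":1},{"dx":0.9,"dy":-0.04,"dz":0,"ax":0,"ay":0,"az":-0.3,"grip":1},{"dx":0.9,"dy":-0.04,"dz":0,"ax":0,"ay":0,"az":-0.3,"grip":1}]'
python3 - <<'E'
from h import *; from rig import manip
plan(manip.get_state(),[.60,.07,.29],down(95))
E
```

```text
clock: 0.98
position: [0.4248, -0.1996, 0.2911]
ee_rot: [0.0, 0.757, 0.654, -0.0]
contact_force: [0.3, -0.8, 0.7]
width: 0.0853
gripper_force: 0.0
rows needed 7.7 f=0.64 d [0.745, 0.342, 0.003] a [0.0, 0.0, -0.095]
```

```bash
python3 -m jog '[{"dx":0.85,"dy":0.39,"dz":0,"ax":0,"ay":0,"az":-0.14,"grip":1},{"dx":0.85,"dy":0.39,"dz":0,"ax":0,"ay":0,"az":-0.14,"grip":1},{"dx":0.85,"dy":0.39,"dz":0,"ax":0,"ay":0,"az":-0.14,"grip":1},{"dx":0.85,"dy":0.39,"dz":0,"ax":0,"ay":0,"az":-0.14,"grip":1},{"dx":0.85,"dy":0.39,"dz":0,"ax":0,"ay":0,"az":-0.14,"grip":1}]'
cat > look.py <<'E'
import sys; from h import *; from rig import manip
n=sys.argv[1]; st=manip.get_state(); d=manip.get_image("wrist"); cv2.imwrite(f"pics/{n}.png",d["img"][:,:,::-1])
np.savez(f"{n}.npz",position=st["position"],ee_rot=st["ee_rot"],**d); print(np.abs(st["qd"]).max(),"lens px",wproj(d,st,[.699,.134,.1]))
E
python3 look.py w1
python3 -m jog '[{"dx":-0.2,"dy":0.4,"dz":0.05,"ax":0,"ay":0,"az":-0.14,"grip":1},{"dx":0,"dy":0.4,"dz":0,"ax":0,"ay":0,"az":-0.14,"grip":1},{"dx":0,"dy":0.4,"dz":0,"ax":0,"ay":0,"az":-0.14,"grip":1},{"dx":0,"dy":0.4,"dz":0,"ax":0,"ay":0,"az":-0.14,"grip":1}]'
python3 look.py w2
```

```text
clock: 1.4
position: [0.5388, -0.0251, 0.291]
ee_rot: [-0.0, 0.681, 0.732, -0.0]
contact_force: [0.4, -0.4, 0.5]
width: 0.0854
gripper_force: 0.0
0.8830126144863167 lens px [472.52561508  54.55138456]
clock: 1.78
position: [0.6423, -0.0187, 0.2893]
ee_rot: [0.0, 0.596, 0.803, 0.001]
contact_force: [0.8, -0.2, -0.8]
width: 0.0853
gripper_force: 0.0
0.0878282971013355 lens px [413.63006806  62.3706076 ]
```

```bash
python3 -m jog '[{"dx":0.4,"dy":0,"dz":0,"ax":0,"ay":0,"az":0,"grip":1},{"dx":0.4,"dy":0,"dz":0,"ax":0,"ay":0,"az":0,"grip":1},{"dx":0.4,"dy":0,"dz":0,"ax":0,"ay":0,"az":0,"grip":1},{"dx":0.4,"dy":0,"dz":0,"ax":0,"ay":0,"az":0,"grip":1},{"dx":0.4,"dy":0,"dz":0,"ax":0,"ay":0,"az":0,"grip":1}]' >/dev/null; python3 look.py w3
python3 -m jog '[{"dx":0,"dy":-0.5,"dz":0,"ax":0,"ay":0,"az":0,"grip":1},{"dx":0,"dy":-0.5,"dz":0,"ax":0,"ay":0,"az":0,"grip":1},{"dx":0,"dy":-0.5,"dz":0,"ax":0,"ay":0,"az":0,"grip":1},{"dx":0,"dy":-0.5,"dz":0,"ax":0,"ay":0,"az":0,"grip":1},{"dx":0,"dy":-0.5,"dz":0,"ax":0,"ay":0,"az":0,"grip":1}]'; python3 look.py w4
python3 - <<'E'
from h import *
o=[]
for n,c in(("w3",None),("w4",None)):
    d=dict(np.load(n+".npz")); q=wproj(d,d,[.699,.134,.1]).astype(int); x=max(q[0]-40,0);y=max(q[1]-40,0); print(n,x,y)
    o.append(cv2.resize(d["img"][y:y+80,x:x+80,::-1],(400,400),interpolation=cv2.INTER_CUBIC))
cv2.imwrite("pics/c34.png",np.hstack(o))
E
```

```text
0.03150459474157579 lens px [415.89612199 151.6571915 ]
clock: 2.72
position: [0.4876, 0.038, 0.2916]
ee_rot: [0.0, 0.598, 0.801, -0.0]
contact_force: [0.7, -0.2, -0.4]
width: 0.0853
gripper_force: 0.0
0.07417448541504247 lens px [508.48019307 154.45842018]
w3 375 111
w4 468 114
```

View pics/c34.png

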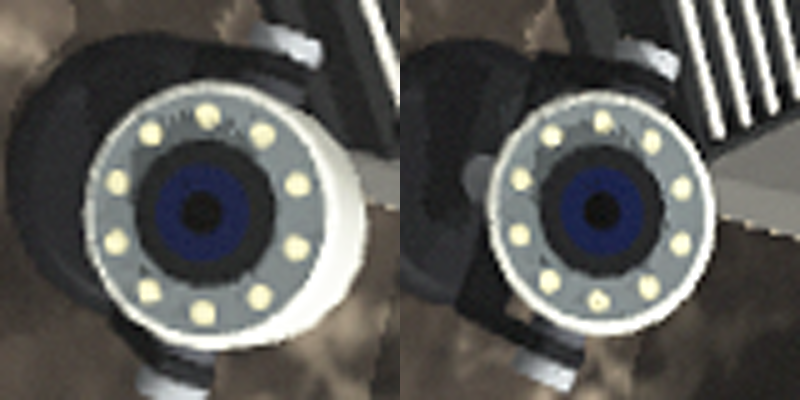

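Both crops show the lens with its ten lamps, centred near crop pixel (200,210), with the knobs at upper right and lower left. I'll triangulate the lamps and fit their plane.

```bash
cat > lens.py <<'E'
from h import *
import itertools
V={}
for n,(x,y) in {"w3":(375,111),"w4":(468,114)}.items():
    d=dict(np.load(n+".npz")); im=d["img"].astype(float); h=80
    m=((im[...,0]-im[...,2]>18)&(im[...,0]>175)).astype(np.uint8); mm=np.zeros_like(m); mm[y:y+h,x:x+h]=m[y:y+h,x:x+h]
    k,_,s,c=cv2.connectedComponentsWithStats(mm)
    c0=np.array([x+40,y+41.5]); pts=[]
    for i in range(1,k):
        if s[i,4]>=5 and np.hypot(*(c[i]-c0))<26:
            yy,xx=np.mgrid[-4:5,-4:5]; cy,cx=c[i].round().astype(int); p=im[cy-4:cy+5,cx-4:cx+5]; w=np.clip(p[...,0]-145,0,None)*(np.hypot(yy,xx)<4)
            pts.append((cx+(w*xx).sum()/w.sum(),cy+(w*yy).sum()/w.sum()))
    pts=np.array(pts); ce=pts.mean(0); a=np.arctan2(*(pts-ce).T[::-1]); pts=pts[np.argsort((a+np.pi/2+.3)%(2*np.pi))]
    print(n,len(pts),pts.round(1).tolist()); V[n]=(d,pts)
X=[];E=[]
for p,q in zip(V["w3"][1],V["w4"][1]):
    P,e=tri([wray(V["w3"][0],V["w3"][0],p),wray(V["w4"][0],V["w4"][0],q)]); X.append(P);E.append(e[0])
X=np.array(X); c=X.mean(0); u,s,vt=np.linalg.svd(X-c); n=vt[2]*np.sign(vt[2][2])
print("err",np.round(E,4),"sv",s,"r",np.linalg.norm(X-c,axis=1).round(4)); print("centre",c,"n",n,"tilt",np.degrees(np.arccos(n[2])),"yaw",np.degrees(np.arctan2(n[1],n[0])))
E
python3 lens.py
```

```text
Traceback (most recent call last):
  File "lens.py", line 11, in <module>
    yy,xx=np.mgrid[-4:5,-4:5]; cy,cx=c[i].round().astype(int); p=im[cy-4:cy+5,cx-4:cx+5]; w=np.clip(p[...,0]-145,0,None)*(np.hypot(yy,xx)<4)
                                                                                            ~~~~~~~~~~~~~~~~~~~~~~~~~~~~^^~~~~~~~~~~~~~~~~~~
ValueError: operands could not be broadcast together with shapes (0,9) (9,9)
```

```bash
sed -i 's/cy,cx=c\[i\]/cx,cy=c[i]/' lens.py; python3 lens.py
```

```text
w3 10 [[416.0, 133.4], [427.0, 137.4], [434.0, 147.5], [433.8, 160.1], [426.5, 169.9], [415.2, 173.1], [404.3, 168.8], [397.7, 159.1], [398.0, 147.0], [404.6, 137.3]]
w4 10 [[508.1, 137.7], [517.9, 141.9], [523.9, 151.1], [523.7, 162.4], [517.3, 171.0], [507.2, 173.8], [497.2, 170.0], [491.2, 160.7], [491.7, 149.4], [497.8, 140.6]]
err [0.0001 0.     0.     0.0001 0.0001 0.0001 0.0001 0.     0.0002 0.0003] sv [0.05066261 0.0504491  0.00085685] r [0.0227 0.0225 0.0225 0.0226 0.0226 0.0225 0.0227 0.0229 0.0225 0.0227]
centre [0.70000723 0.13209533 0.09797481] n [-0.55903207 -0.02744718  0.82869162] tilt 34.035431094168054 yaw -177.18916731050123
```

The lamp ring fits well: every radius is about 22.6 mm, the lens sits 98 mm up and the tilt is 34.0°. On to the jar.

```bash
python3 - <<'E'
from h import *; from rig import manip
plan(manip.get_state(),[.5625,-.266,.235],down(95.2),.5)
E
```

```text
rows needed 7.6 f=1.00 d [-1.25, -0.068, 0.229] a [0.001, 0.001, 0.126]
```

```bash
python3 -m jog '[{"dx":-0.9,"dy":-0.05,"dz":0.12,"ax":0,"ay":0,"az":0.126,"grip":0.6},{"dx":-0.9,"dy":-0.05,"dz":0.12,"ax":0,"ay":0,"az":0.126,"grip":0.6},{"dx":-0.9,"dy":-0.05,"dz":0.12,"ax":0,"ay":0,"az":0.126,"grip":0.6},{"dx":-0.9,"dy":-0.05,"dz":0.12,"ax":0,"ay":0,"az":0.126,"grip":0.6},{"dx":-0.9,"dy":-0.05,"dz":0.12,"ax":0,"ay":0,"az":0.126,"grip":0.6}]'
python3 - <<'E'
from h import *; from rig import manip
plan(manip.get_state(),[.5625,-.266,.225],down(95.2),.5)
E
```

```text
clock: 3.18
position: [0.5398, -0.1641, 0.2633]
ee_rot: [0.001, 0.674, 0.739, 0.0]
contact_force: [0.0, 0.1, 0.2]
width: 0.0684
gripper_force: 0.0
rows needed 2.7 f=1.00 d [-0.414, 0.053, 0.154] a [0.001, 0.001, 0.001]
```

```bash
python3 -m jog '[{"dx":-0.38,"dy":0.05,"dz":0.15,"ax":0,"ay":0,"az":0,"grip":0.6},{"dx":-0.38,"dy":0.05,"dz":0.15,"ax":0,"ay":0,"az":0,"grip":0.6},{"dx":-0.38,"dy":0.05,"dz":0.15,"ax":0,"ay":0,"az":0,"grip":0.6},{"dx":-0.38,"dy":0.05,"dz":0.15,"ax":0,"ay":0,"az":0,"grip":0.6},{"dx":-0.38,"dy":0.05,"dz":0.15,"ax":0,"ay":0,"az":0,"grip":0.6}]'
python3 look.py w5
python3 - <<'E'
from h import *; from rig import manip
plan(manip.get_state(),[.5625,-.266,.056],down(95.2),.5)
d=dict(np.load("w5.npz")); print(wproj(d,d,[.5625,-.266,.117]))
E
```

```text
clock: 3.6
position: [0.5597, -0.2557, 0.2248]
ee_rot: [-0.001, 0.674, 0.739, 0.0]
contact_force: [-0.9, 0.5, 0.1]
width: 0.0686
gripper_force: 0.0
0.04398513128617003 lens px [ 479.31886643 -127.54364541]
rows needed 4.1 f=1.00 d [-0.048, 0.007, 0.679] a [-0.0, -0.001, 0.001]
[325.89176467 209.80514325]
```

View pics/w5.png

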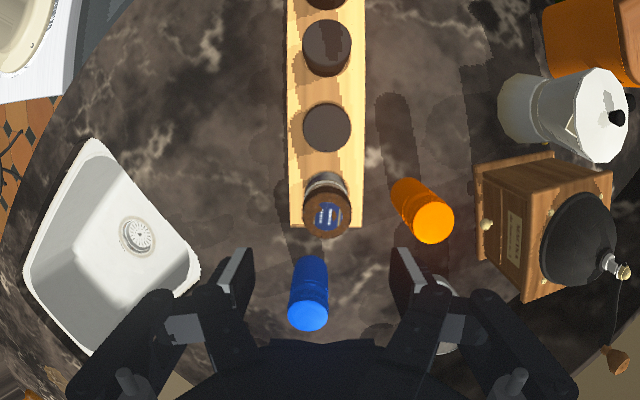

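The wrist view shows the lid at about (328,213), against the predicted (326,210). That puts the jar at roughly (0.5635, −0.2675), so I'll descend there.

```bash
python3 -m jog '[{"dx":-0.054,"dy":0.011,"dz":0.06,"ax":0,"ay":0,"az":0,"grip":0.6},{"dx":-0.054,"dy":0.011,"dz":0.15,"ax":0,"ay":0,"az":0,"grip":0.6},{"dx":-0.054,"dy":0.011,"dz":0.3,"ax":0,"ay":0,"az":0,"grip":0.6},{"dx":-0.054,"dy":0.011,"dz":0.4,"ax":0,"ay":0,"az":0,"grip":0.6},{"dx":-0.054,"dy":0.011,"dz":0.4,"ax":0,"ay":0,"az":0,"grip":0.6}]'
python3 - <<'E'
from h import *; from rig import manip
plan(manip.get_state(),[.5635,-.2675,.056],down(95.2),.5)
E
```

```text
clock: 4.07
position: [0.5603, -0.2639, 0.1218]
ee_rot: [-0.005, 0.673, 0.74, -0.001]
contact_force: [-0.9, 0.1, -0.5]
width: 0.0688
gripper_force: 0.0
rows needed 1.6 f=1.00 d [-0.017, 0.013, 0.263] a [-0.005, -0.004, 0.003]
```

```bash
python3 -m jog '[{"dx":-0.014,"dy":0.012,"dz":0.05,"ax":-0.004,"ay":-0.004,"az":0,"grip":0.6},{"dx":-0.014,"dy":0.012,"dz":0.13,"ax":-0.004,"ay":-0.004,"az":0,"grip":0.6},{"dx":-0.014,"dy":0.012,"dz":0.22,"ax":-0.004,"ay":-0.004,"az":0,"grip":0.6},{"dx":-0.014,"dy":0.012,"dz":0.26,"ax":-0.004,"ay":-0.004,"az":0,"grip":0.6},{"dx":-0.014,"dy":0.012,"dz":0.26,"ax":-0.004,"ay":-0.004,"az":0,"grip":0.6}]'
python3 - <<'E'
from h import *; from rig import manip
plan(manip.get_state(),[.5635,-.2675,.056],down(95.2),.5)
E
```

```text
clock: 4.48
position: [0.566, -0.2694, 0.0606]
ee_rot: [0.003, 0.673, 0.74, 0.0]
contact_force: [-0.9, 0.2, -0.4]
width: 0.0684
gripper_force: 0.0
rows needed 0.1 f=1.00 d [0.008, -0.009, 0.018] a [0.003, 0.003, 0.002]
```

```bash
python3 -m jog '[{"dx":0.006,"dy":-0.008,"dz":0.012,"ax":0.003,"ay":0.003,"az":0,"grip":0.6},{"dx":0.006,"dy":-0.008,"dz":0.012,"ax":0.003,"ay":0.003,"az":0,"grip":-0.3},{"dx":0.006,"dy":-0.008,"dz":0.012,"ax":0.003,"ay":0.003,"az":0,"grip":-0.3},{"dx":0.006,"dy":-0.008,"dz":0.012,"ax":0.003,"ay":0.003,"az":0,"grip":-0.3},{"dx":0.006,"dy":-0.008,"dz":0.012,"ax":0.003,"ay":0.003,"az":0,"grip":-0.3}]' 40
python3 -m jog '[{"dx":0,"dy":0,"dz":0,"ax":0,"ay":0,"az":0,"grip":-0.5},{"dx":0,"dy":0,"dz":0,"ax":0,"ay":0,"az":0,"grip":-0.5},{"dx":0,"dy":0,"dz":0,"ax":0,"ay":0,"az":0,"grip":-0.5},{"dx":0,"dy":0,"dz":0,"ax":0,"ay":0,"az":0,"grip":-0.5}]' 40
```

```text
clock: 4.9
position: [0.5652, -0.2697, 0.06]
ee_rot: [0.002, 0.673, 0.739, 0.001]
contact_force: [-0.8, 0.7, 6.1]
width: 0.0424
gripper_force: 32.6
clock: 5.23
position: [0.5652, -0.2697, 0.06]
ee_rot: [0.002, 0.673, 0.739, 0.001]
contact_force: [0.1, 0.7, 6.6]
width: 0.0424
gripper_force: 32.7
```

```bash
python3 -m jog '[{"dx":0,"dy":0,"dz":-0.05,"ax":0,"ay":0,"az":0,"grip":-0.5},{"dx":0,"dy":0,"dz":-0.15,"ax":0,"ay":0,"az":0,"grip":-0.5},{"dx":0,"dy":0,"dz":-0.28,"ax":0,"ay":0,"az":0,"grip":-0.5},{"dx":0,"dy":0,"dz":-0.42,"ax":0,"ay":0,"az":0,"grip":-0.5},{"dx":0,"dy":0,"dz":-0.56,"ax":0,"ay":0,"az":0,"grip":-0.5}]'
python3 -m jog '[{"dx":0,"dy":0,"dz":-0.1,"ax":0,"ay":0,"az":0,"grip":-0.5},{"dx":0,"dy":0,"dz":-0.2,"ax":0,"ay":0,"az":0,"grip":-0.5},{"dx":0,"dy":0,"dz":-0.28,"ax":0,"ay":0,"az":0,"grip":-0.5},{"dx":0,"dy":0,"dz":-0.28,"ax":0,"ay":0,"az":0,"grip":-0.5},{"dx":0,"dy":0,"dz":-0.28,"ax":0,"ay":0,"az":0,"grip":-0.5}]'
python3 look.py w6
python3 - <<'E'
from rig import manip; import cv2,numpy as np
for n in("scene","top"):
    d=manip.get_image(n); np.savez(n+"1.npz",**d); cv2.imwrite(f"pics/{n}1.png",d["img"][:,:,::-1])
from h import *
d=dict(np.load("w6.npz")); a=d["img"][:,:,::-1]
x,y,w,h=np.array([360,100,130,130])
s=np.load("scene1.npz"); p=s["world_to_cam"]@np.array([.565,-.27,.25,1]); q=(s["mtx"]@p[:3])/p[2]; print(q)
x,y=max(int(q[0])-30,0),max(int(q[1])-30,0); print(x,y)
b=cv2.resize(s["img"][y:y+64,x:x+60,::-1],(375,400),interpolation=cv2.INTER_CUBIC)
cv2.imwrite("pics/j6.png",np.hstack([a[:,110:530],b]))
E
```

```text
clock: 5.65
position: [0.5636, -0.2691, 0.1994]
ee_rot: [0.001, 0.673, 0.739, -0.0]
contact_force: [0.9, 0.2, -1.4]
width: 0.0423
gripper_force: 33.8
clock: 6.07
position: [0.5643, -0.2694, 0.269]
ee_rot: [0.002, 0.673, 0.739, 0.0]
contact_force: [-0.2, -0.5, -2.0]
width: 0.0426
gripper_force: 34.1
0.058257411356848164 lens px [ 461.60246618 -117.45677751]
[397.420551   134.42240221   1.        ]
367 104
```

View pics/j6.png

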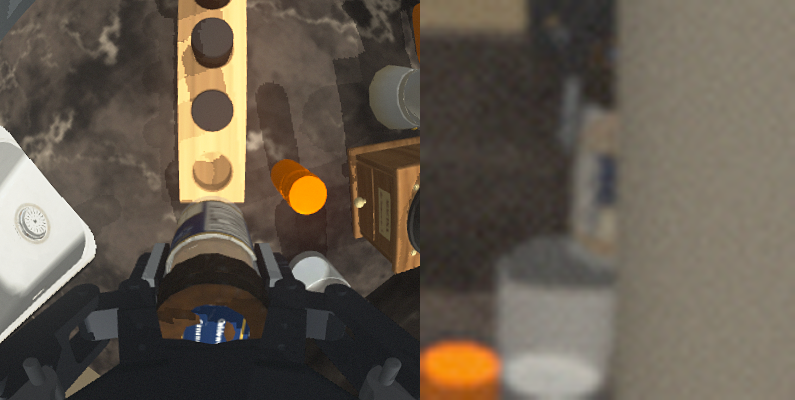

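The jar is held: its pocket is empty, and its base rim shows at about full-image pixel (323,200). I'll check its tilt in the hand by comparing predicted rim pixels, then plan the transfer.

```bash
python3 - <<'E'
from h import *; from rig import manip
d=dict(np.load("w6.npz")); T=d["T_tool_cam"]
id_={"position":np.zeros(3),"ee_rot":np.array([1,0,0,0])}
for off in(0,.002):
  for p in [(.021+off,0,.048),(.022+off,0,-.057),(off-.022,0,-.057)]: print(p,wproj(d,id_,p).round(1))
for t in(2,):
  p=R.from_euler("y",t,degrees=True).apply([.021,0,.067])+[0,0,-.019]; print("tilt2 base",wproj(d,id_,p).round(1))
im=d["img"]; print(im[190:300:2,323].tolist())
c=np.array([.70001,.13210,.09797]); n=np.array([-.55903,-.02745,.82869])
Rd=down(95.2); z0=Rd.apply([0,0,1]); ax=np.cross(z0,-n); ax/=np.linalg.norm(ax)
Rf=R.from_rotvec(ax*np.arccos(z0@-n))*Rd; np.save("Rf.npy",Rf.as_quat())
for D in(.148,.22): print(D,"TCP",c+n*D)
plan(manip.get_state(),c+n*.22,Rf,2,90)
E
```

```text
(0.021, 0, 0.048) [324.2 192.7]
(0.022, 0, -0.057) [326.5 276.5]
(-0.022, 0, -0.057) [325.5 368. ]
(0.023, 0, 0.048) [324.2 189.7]
(0.024, 0, -0.057) [326.5 271.2]
(-0.019999999999999997, 0, -0.057) [325.6 364.7]
tilt2 base [324.2 189.6]
[[182, 137, 87], [255, 231, 146], [255, 239, 158], [240, 208, 151], [243, 214, 158], [142, 114, 71], [138, 129, 114], [138, 130, 119], [113, 104, 92], [134, 126, 113], [119, 112, 99], [129, 125, 113], [116, 107, 97], [110, 103, 92], [97, 88, 80], [106, 99, 91], [109, 101, 92], [144, 139, 126], [120, 115, 106], [116, 113, 102], [93, 92, 93], [106, 88, 50], [210, 204, 186], [165, 157, 142], [117, 98, 78], [114, 99, 83], [135, 116, 92], [135, 116, 96], [133, 114, 94], [135, 115, 92], [136, 116, 93], [131, 115, 90], [42, 35, 26], [39, 32, 27], [40, 34, 30], [35, 28, 23], [39, 35, 27], [39, 36, 31], [40, 31, 31], [40, 34, 30], [37, 32, 29], [37, 33, 26], [35, 28, 24], [38, 33, 29], [35, 29, 23], [31, 27, 20], [31, 28, 25], [55, 41, 31], [69, 47, 31], [72, 51, 33], [72, 51, 33], [70, 50, 31], [66, 49, 37], [63, 47, 32], [65, 48, 35]]
0.148 TCP [0.61727356 0.1280374  0.22061612]
0.22 TCP [0.5770234 0.126061  0.2802818]
rows needed 9.5 f=1.00 d [1.567, 0.203, -0.057] a [-0.379, -0.017, 0.001]
```

```bash
python3 -m jog '[{"dx":0.16,"dy":0.02,"dz":-0.03,"ax":-0.04,"ay":0,"az":0,"grip":-0.5},{"dx":0.32,"dy":0.04,"dz":-0.03,"ax":-0.08,"ay":0,"az":0,"grip":-0.5},{"dx":0.48,"dy":0.06,"dz":-0.03,"ax":-0.12,"ay":0,"az":0,"grip":-0.5},{"dx":0.64,"dy":0.08,"dz":-0.03,"ax":-0.16,"ay":0,"az":0,"grip":-0.5},{"dx":0.8,"dy":0.1,"dz":-0.03,"ax":-0.2,"ay":0,"az":0,"grip":-0.5}]'
cat > p.py <<'E'
import sys; from h import *; from rig import manip
c=np.array([.7000,.1331,.0985]); n=np.array([-.55903,-.02745,.82869])
st=manip.get_state(); plan(st,c+n*float(sys.argv[1]),R.from_quat(np.load("Rf.npy")),2,90)
print("q",st["qpos"].round(2))
E
python3 p.py .22
```

```text
clock: 6.63
position: [0.569, -0.066, 0.2733]
ee_rot: [0.106, 0.665, 0.73, 0.116]
contact_force: [1.2, 0.8, -1.5]
width: 0.0425
gripper_force: 34.5
rows needed 4.6 f=1.00 d [0.766, 0.107, 0.004] a [-0.177, -0.016, -0.002]
q [-0.32  0.09  1.68  0.14  1.08 -0.46]
```

```bash
python3 -m jog '[{"dx":0.16,"dy":0.02,"dz":0,"ax":-0.04,"ay":0,"az":0,"grip":-0.5},{"dx":0.32,"dy":0.04,"dz":0,"ax":-0.08,"ay":0,"az":0,"grip":-0.5},{"dx":0.48,"dy":0.07,"dz":0,"ax":-0.12,"ay":-0.01,"az":0,"grip":-0.5},{"dx":0.64,"dy":0.09,"dz":0,"ax":-0.15,"ay":-0.012,"az":0,"grip":-0.5},{"dx":0.75,"dy":0.107,"dz":0,"ax":-0.177,"ay":-0.016,"az":0,"grip":-0.5}]'
python3 -m jog '[{"dx":0,"dy":0,"dz":0,"ax":0,"ay":0,"az":0,"grip":-0.5},{"dx":0,"dy":0,"dz":0,"ax":0,"ay":0,"az":0,"grip":-0.5}]'
python3 p.py .148; python3 look.py w7
python3 - <<'E'
from h import *; from rig import manip
for n in("scene","top"):
    d=manip.get_image(n); np.savez(n+"2.npz",**d)
w=np.load("w7.npz")["img"]; s=np.load("scene2.npz")["img"]; t=np.load("top2.npz")["img"]
r=lambda im,x,y,ww,h,o:cv2.resize(im[y:y+h,x:x+ww],o,interpolation=cv2.INTER_CUBIC)
cv2.imwrite("pics/m7.png",np.hstack([w[:,120:520],np.vstack([r(s,230,150,80,80,(300,300)),r(t,240,120,80,80,(300,300))])[:400] if 0 else r(s,230,130,80,80,(400,400))])[:,:,::-1])
E
```

```text
clock: 7.05
position: [0.5756, 0.1241, 0.2811]
ee_rot: [0.205, 0.645, 0.706, 0.207]
contact_force: [0.5, -0.8, -1.5]
width: 0.0424
gripper_force: 34.5
clock: 7.22
position: [0.5758, 0.1233, 0.2806]
ee_rot: [0.205, 0.644, 0.708, 0.206]
contact_force: [-0.2, 0.2, -1.7]
width: 0.0423
gripper_force: 34.2
rows needed 1.7 f=1.00 d [0.014, 0.007, 0.291] a [-0.003, -0.0, 0.002]
q [ 0.12 -0.    1.87 -0.06  0.68  0.06]
0.05677076771834452 lens px [324.52390233 167.68773946]
```

View pics/m7.png

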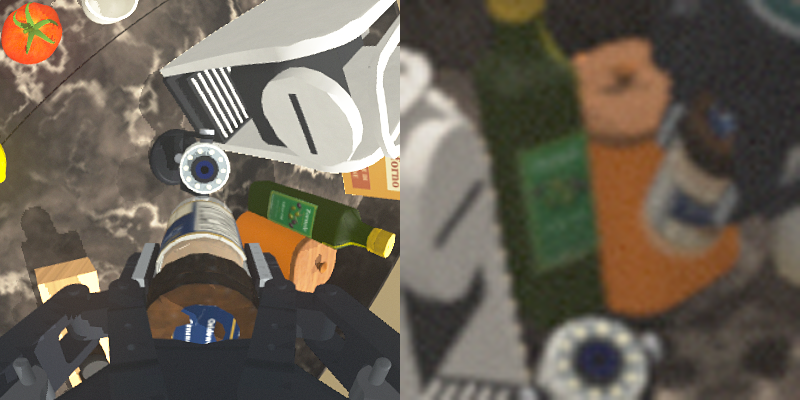

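The wrist view shows the lens at (324,168) just ahead of the jar's base at (323,197), in line with it. The scene view shows the tilted jar with its lid at scene pixel (291,152) and the camera below. Next I'll zoom in on the jar's base.

```bash
python3 - <<'E'
from h import *
w=np.load("w7.npz")["img"]; s=np.load("scene2.npz")["img"]
r=lambda im,x,y,ww,h,o:cv2.resize(im[y:y+h,x:x+ww],o,interpolation=cv2.INTER_CUBIC)
cv2.imwrite("pics/z7.png",np.hstack([r(w,274,185,100,110,(400,440)),r(s,272,144,40,44,(400,440))])[:,:,::-1])
E
```

```text
(no output)
```

View pics/z7.png

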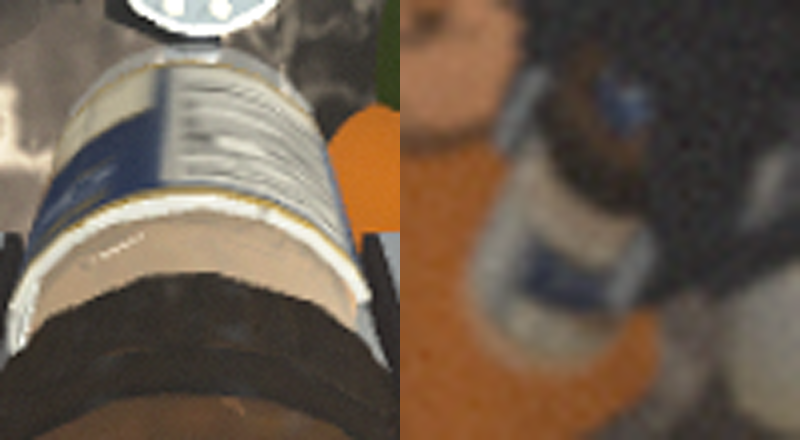

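The base arc is at about wrist pixel (324,196) and the lid rim at row 282. The jar is therefore straight in the hand and within about 2 mm of the tool axis. Now the final approach along the line of sight.

```bash
python3 -m jog '[{"dx":0.012,"dy":0.006,"dz":0.06,"ax":-0.003,"ay":0,"az":0,"grip":-0.5},{"dx":0.012,"dy":0.006,"dz":0.13,"ax":-0.003,"ay":0,"az":0,"grip":-0.5},{"dx":0.012,"dy":0.006,"dz":0.2,"ax":-0.003,"ay":0,"az":0,"grip":-0.5},{"dx":0.012,"dy":0.006,"dz":0.26,"ax":-0.003,"ay":0,"az":0,"grip":-0.5},{"dx":0.012,"dy":0.006,"dz":0.29,"ax":-0.003,"ay":0,"az":0,"grip":-0.5}]'
python3 -m jog '[{"dx":0,"dy":0,"dz":0,"ax":0,"ay":0,"az":0,"grip":-0.5},{"dx":0,"dy":0,"dz":0,"ax":0,"ay":0,"az":0,"grip":-0.5},{"dx":0,"dy":0,"dz":0,"ax":0,"ay":0,"az":0,"grip":-0.5},{"dx":0,"dy":0,"dz":0,"ax":0,"ay":0,"az":0,"grip":-0.5}]'
python3 p.py .148
```

```text
clock: 7.78
position: [0.6202, 0.1241, 0.2216]
ee_rot: [0.207, 0.646, 0.705, 0.207]
contact_force: [-0.1, 0.0, -1.7]
width: 0.0424
gripper_force: 34.3
clock: 8.12
position: [0.6199, 0.1261, 0.2252]
ee_rot: [0.209, 0.645, 0.705, 0.21]
contact_force: [-0.2, -0.2, -2.3]
width: 0.0427
gripper_force: 34.5
rows needed 0.1 f=1.00 d [0.013, -0.017, 0.008] a [0.004, 0.001, -0.001]
q [ 0.11  0.11  1.91 -0.07  0.52  0.08]
```

```bash
python3 -m jog '[{"dx":0.012,"dy":-0.014,"dz":0.006,"ax":0.003,"ay":0,"az":0,"grip":-0.5},{"dx":0.012,"dy":-0.014,"dz":0.006,"ax":0.003,"ay":0,"az":0,"grip":-0.5},{"dx":0.012,"dy":-0.014,"dz":0.006,"ax":0.003,"ay":0,"az":0,"grip":-0.5}]'
for i in 1 2 3; do python3 -m jog '[{"dx":0,"dy":0,"dz":0,"ax":0,"ay":0,"az":0,"grip":-0.5},{"dx":0,"dy":0,"dz":0,"ax":0,"ay":0,"az":0,"grip":-0.5},{"dx":0,"dy":0,"dz":0,"ax":0,"ay":0,"az":0,"grip":-0.5}]' | grep -E 'clock|pos'; python3 p.py .148 | head -1; done
```

```text
clock: 8.37
position: [0.6169, 0.1294, 0.2209]
ee_rot: [0.207, 0.645, 0.706, 0.207]
contact_force: [0.3, -0.4, -1.4]
width: 0.0424
gripper_force: 34.3
clock: 8.62
position: [0.6173, 0.1292, 0.2209]
rows needed 0.0 f=1.00 d [-0.001, 0.0, -0.001] a [0.0, 0.001, -0.0]
clock: 8.87
position: [0.6174, 0.1291, 0.2207]
rows needed 0.0 f=1.00 d [-0.0, 0.001, -0.002] a [0.0, 0.001, -0.0]
clock: 9.12
position: [0.6173, 0.1291, 0.2207]
rows needed 0.0 f=1.00 d [-0.0, 0.001, -0.002] a [0.0, 0.001, -0.0]
```

Settled on target. One last check before handing in, with the expected rim and axis drawn over the views.

```bash
python3 look.py w9; python3 - <<'E'
from h import *; from rig import manip
d=manip.get_image("scene"); w=np.load("w9.npz")["img"]
c=np.array([.7000,.1331,.0985]); n=np.array([-.55903,-.02745,.82869]); u=np.cross(n,[0,1,0]);u/=np.linalg.norm(u);v=np.cross(n,u)
def P(X): p=d["world_to_cam"]@np.append(X,1); q=d["mtx"]@p[:3]; return q[:2]/q[2]
x0,y0,k=245,145,6; im=cv2.resize(d["img"][y0:y0+70,x0:x0+66],None,fx=k,fy=k,interpolation=cv2.INTER_CUBIC)
for h,r in((.1,.021),(.205,.022),(0,.0226)):
    pts=np.array([(P(c+n*h+r*(u*np.cos(a)+v*np.sin(a)))-[x0,y0]+.5)*k for a in np.linspace(0,6.28,60)]).astype(int); cv2.polylines(im,[pts],True,(0,255,0),1)
cv2.imwrite("pics/f.png",np.hstack([cv2.copyMakeBorder(w[:,130:510],0,20,0,0,cv2.BORDER_CONSTANT),im])[:,:,::-1])
E
```

```text
0.0012728948281990357 lens px [322.65827238 185.34656302]
```

View pics/f.png

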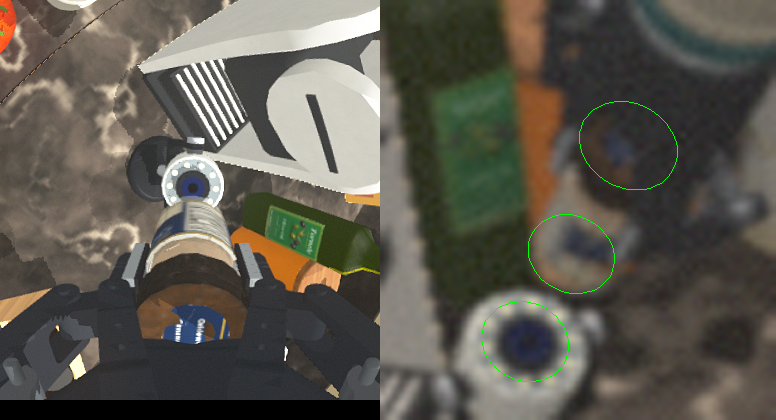

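The overlay agrees with the jar's base and the lamp ring, and the arm is still. Handing in.

```bash
python3 -c "
from rig import manip; print(manip.sign_off())"
```

```text
the job is handed in; nothing more can be done
None
```

I handed the job in at about 9 s with the clear-glass jar held still, base square to the counter camera's lens, centred to within about 2 mm and about 10 cm out by my measurements; the hand-in returned no verdict.

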